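# Slide the dissecting board out over the trolley's edge

## Task

The thin green dissecting board lies flat, and often a little crooked, on the steel trolley, where gloved fingers cannot get under it. Slide it with your fingertips towards the trolley's open far edge until about 4 cm of it hangs out over the edge, square to the edge, so that the colleague opposite can take it from below. Never pick it up, tip it or lift it off the steel, and leave the jar, the tin and the forceps where they are.

Things in the scene. Friction and masses are not known exactly. Their poses are not given: they have to be found in the camera images.
- trolley: Fixed stainless steel trolley; flat top 380 mm deep (x), 620 mm wide (y), 20 mm thick, its surface 50 mm above the desk (z = 0.05). Origin: middle of its open far edge, on the top surface; x points out over that edge, away from the robot, y along the edge, z up. A thin guard rail 39 mm high runs along the near side and both short sides; the far edge has none.
- trolley_edge (a point): The middle of the trolley's open far edge, on the top surface; axes as the trolley's: x points out over the edge, y runs along the edge.
- board: Loose flat green plastic dissecting board, 130 mm (its x) by 190 mm (its y), 8 mm thick, about 0.19 kg, lying on the trolley's top; a 14 mm hanging hole near its front left corner. Origin at the centre of its underside; its x axis points roughly towards the open edge.
- board_front (a point): Middle of the board's front edge (the long side nearest the open edge), at half thickness, 65 mm ahead of the board's centre; the overhang is how far this point is beyond the trolley's edge.
- board_back (a point): Middle of the board's back edge (the long side facing the robot), at half thickness, 65 mm behind the board's centre.
- jar: Amber glass specimen jar with white lid, 58 mm across, 85 mm high, standing on the trolley beside the board; origin at the centre of its underside. Bystander.
- tin: Plain metal tin, 68 mm across, 95 mm high, standing on the trolley beside the board; origin at the centre of its underside. Bystander.
- forceps: Dark steel forceps, 143 mm long (x), 23 mm wide, 5 mm high, lying on the trolley beside the board, roughly parallel to the trolley's x; origin at the centre of their underside. Bystander.

How it is judged:
At the end, for the whole second after the job is handed in: The board lies flat and at rest on the trolley, the middle of its front edge 40 mm (within 8 mm) beyond the trolley's open edge, its front edge parallel to the trolley's edge within 0.1 rad (x of board_front in the frame of trolley_edge between 0.032 and 0.048 m and angle between the y axis of board and the y axis of trolley_edge, either way round below 0.1 rad and angle between board's own z axis and vertical below 0.03 rad and z of board in the frame of trolley_edge between -0.003 and 0.003 m and linear speed of board below 0.01 m/s); the robot touches nothing.
It fails at once if the board is pushed with the arm or the gripper's body instead of the fingers (contact force between the arm and board above 1 N).
It fails at once if the board is lifted off the trolley (its centre more than 8 mm up) (z of board in the frame of trolley_edge above 0.008 m).
It fails at once if the board is tipped by more than 0.12 rad (angle between board's own z axis and vertical above 0.12 rad).
It fails at once if the jar, the tin or the forceps are moved by more than 15 mm (distance of any of jar, tin, forceps from where it was at the start of the episode above 0.015 m).
It also fails if it takes over 38 s, if anything falls off the work surface, if the arm or the gripper's body presses on something with over 40 N, if the wrist force passes 120 N, or if a joint passes its speed limit or range.

## Robot

A 7-joint arm with a two-finger parallel gripper is mounted at the origin on the work surface. World frame = base frame: x ahead of the robot, y to its left, z up, the work surface at z = 0. Lengths are in m, angles in rad, forces in N, time in s.
With the tool pointing down it reaches from about 0.4 to 0.9 m from the base axis. Payload 5.5 kg.
Tool frame: the origin (TCP) lies at the very end of the fingers, on their centre line; the grasp point (between the pads) lies 19 mm behind it; z points along the fingers, y is the line along which they close (so a half turn about z gives the same grasp; the last joint's range is limited). The gripper opens to 85 mm and grips with 20 to 120 N. Pads are 22 mm wide; open, the fingers measure 114 mm over their backs; the gripper's body (76 mm by 85 mm) begins 54 mm behind the grasp point. The pads swing forward as they close: fully open they stand 13 mm farther back than shut.
Start: joints at [1.38, 0.501, -0.427, 1.55, 0.221, 1.138, -0.21], TCP at [0.285, -0.584, 0.231] pointing down, gripper open.
Joint ranges: [-2.88, 2.88], [-0.31, 2.03], [-1.54, 1.56], [0.2, 2.42], [-1.41, 4.55], [0.19, 2.02], [-2.57, 2.57]. Speed limits (rad/s): [2.57, 2.57, 3.14, 3.14, 3.14, 3.14, 3.14].

## Interface

Orientations are given as a rotation vector (axis times angle).
In Python, from bench import ctrl gives the robot as it stands. The module is installed in compiled form; this text tells all that it offers.
- The arm moves only by the shell command python3 -m creep 'ROWS' [FORCE]. ROWS is JSON, a list of rows, each an object with "dp": the shift along the tool's x, y, z in cm, a list of three; "twist": the turn, a rotation vector about the tool's x, y, z in rad, a list of three; "fingers": the opening, from 0 (shut) to 1 (fully open). A call has 1 to 20 rows; each row shifts and turns the commanded pose from where the row before left it, along the tool's axes as they then stand; what a row does not reach is not made up. A row lasts 1/8 s, in which the tool goes at most 62.5 mm and 10.7 degrees, less where a joint would pass 70% of its speed; a pose out of reach is approached as far as the arm can. A call with a gripper value outside its range is refused whole. The fingers move at their own pace and stop on an object; FORCE is the grip in N (left out, the last holds). Time passes only in rows, so rows that do not move let the fingers close. It gives the time, the measured TCP pose, the force, the opening and the grip force at its end, in the units of the state.
- ctrl.get_obs(): the state, without advancing time (a new reading comes with each control period).
- ctrl.grab_frame(name): name is "scene" or "side" or "wrist"; returns a dict with "img" (400x640x3 uint8, red, green, blue), "intrinsics" (3x3 intrinsics, pixels), "k1" (the pictures are not rectified: a ray, as slopes to the right and down, at radius r is drawn at 1 + k1 r^2 times it, then the intrinsics apply), "origin" and "orientation" of the camera in the world. Camera axes: x right, y down, z forward; pixel columns grow to the right and rows downward; lengths in m; the calibration is good to about 2 mm. A picture is of the moment at which its call begins. There is no depth.
- ctrl.hand_in(): hands the job in; it is judged then, once.
The state is a dict: "clock": time; "joint_positions": joint angles; "dq": joint speeds; "tau": joint torques, N m; "eef_pos": TCP position; "orientation": TCP orientation; "force": force on the tool from outside, world axes, zero at the start; "wrist_torque": the same for the moment, N m; "width": finger opening in m; "gripper_force": force on a finger pad.
Only numpy, scipy, OpenCV 4.12 (cv2) and the standard library are available. Lean on these libraries where they do the work, as an engineer would, in place of code of your own. Each camera call takes 0.05 s, during which the arm holds its last target. There are 200 camera calls.

## Working session

There is one attempt and no reset: what is moved stays moved. The work goes in short steps, Python scripts to look and compute and a shell command to move; the robot and the scene stay as the last step left them, time stands still between calls to the robot, and variables do not carry over. Pictures are saved under pics/ and viewed, at most 10 in all, crops included, and the job is handed in when it is done.

```bash
mkdir -p pics; python3 - <<'E'
from bench import ctrl
import cv2,numpy as np
o=ctrl.get_obs()
for k in("clock","eef_pos","orientation","force","width"):print(k,o[k])
for n in("scene","side"):
    f=ctrl.grab_frame(n);cv2.imwrite(f"pics/{n}0.png",f["img"][:,:,::-1]);print(n,f["intrinsics"],f["k1"],f["origin"],f["orientation"])
E
```

```text
clock 0.0
eef_pos [ 0.28461576 -0.58361262  0.23026825]
orientation [-3.05920096e+00 -7.06377612e-01  5.41029123e-04]
force [0.41562946 0.22954291 0.53163082]
width 0.08548716500583127
scene [[392.67974667   0.         309.97310259]
 [  0.         392.67974667 195.25849619]
 [  0.           0.           1.        ]] -0.058642230293758146 [1.05609121 0.09999691 0.76147002] [-1.70464392 -1.9708309   0.68828544]
side [[412.36451808   0.         327.6665585 ]
 [  0.         412.36451808 196.12405068]
 [  0.           0.           1.        ]] -0.06774324231453493 [-0.05913416  0.61770031  0.66336935] [-0.97366936  2.30095629 -1.22912436]
```

View pics/scene0.png

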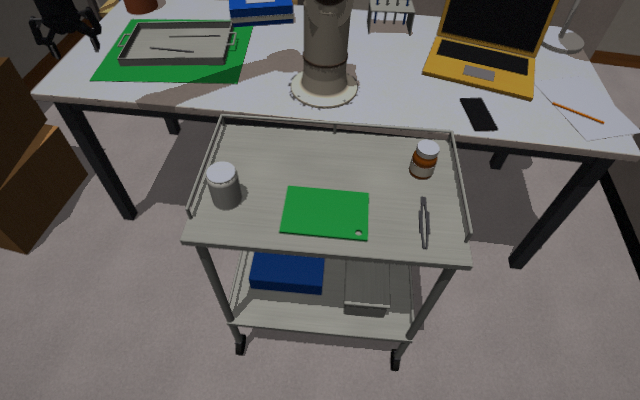

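View pics/side0.png

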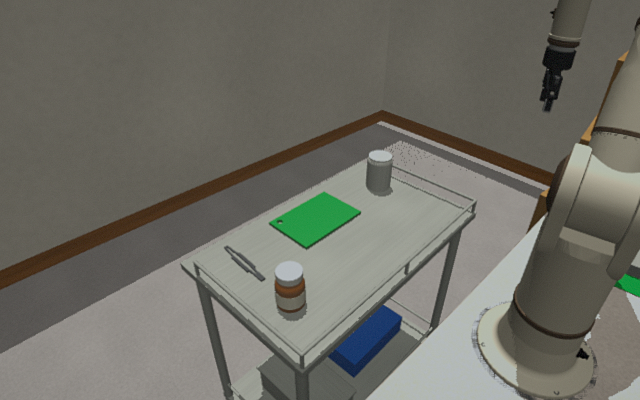

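The scene view shows the board with corners at about (288,187), (369,191), (368,239) and (281,233). The far edge runs from (184,246) to (470,265), the tin is at (225,187), the jar at (424,160) and the forceps at (424,222). The side view shows the same layout, and the arm is clear to the right.

```bash
cat > h.py <<'E'
from bench import ctrl
import cv2,numpy as np
def ray(f,px,z):
    K=np.array(f["intrinsics"]);d=np.array([f["k1"],0,0,0,0.])
    # r_d = r(1+k1 r^2): OpenCV model
    u=cv2.undistortPoints(np.array(px,float).reshape(-1,1,2),K,d).reshape(-1,2)
    R=cv2.Rodrigues(np.array(f["orientation"],float))[0]
    v=np.c_[u,np.ones(len(u))]@R.T;o=np.array(f["origin"])
    return (o+v*((z-o[2])/v[:,2])[:,None])[:,:2]
def board(n,f=None,roi=None):
    f=f or ctrl.grab_frame(n);h=cv2.cvtColor(f["img"],cv2.COLOR_RGB2HSV)
    m=cv2.inRange(h,(50,120,50),(75,255,255))
    if roi: x0,y0,x1,y1=roi;mm=np.zeros_like(m);mm[y0:y1,x0:x1]=m[y0:y1,x0:x1];m=mm
    c=max(cv2.findContours(m,0,2)[0],key=cv2.contourArea)
    return f,cv2.boxPoints(cv2.minAreaRect(ray(f,c,.058).astype(np.float32)))
R={"scene":(200,120,460,330),"side":(180,150,450,300)}
def show():
    for n in R:
        f,b=board(n,roi=R[n]);print(n,b.round(4).tolist())
        e=[b[(i+1)%4]-b[i] for i in range(2)];print(" size",[round(float(np.hypot(*v)),4) for v in e],"centre",b.mean(0).round(4),"ang",[round(float(np.arctan2(v[1],v[0])),3) for v in e])
E
python3 - <<'E'
from h import *
show()
f=ctrl.grab_frame("scene")
print("edge",ray(f,[(184,246),(470,265)],.05).round(3).tolist())
print("tin lid,jar lid",ray(f,[(221,172)],.145).round(3),ray(f,[(428,147)],.135).round(3))
print("forceps",ray(f,[(423,197),(425,247)],.055).round(3).tolist())
cv2.imwrite("pics/c.png",cv2.resize(f["img"][170:280,170:480,::-1],None,fx=2.5,fy=2.5,interpolation=2))
E
```

```text
scene [[0.46480000019073486, 0.15839999914169312], [0.4706000089645386, -0.029899999499320984], [0.6031000018119812, -0.02590000070631504], [0.5974000096321106, 0.16249999403953552]]
 size [0.1885, 0.1326] centre [0.534  0.0663] ang [-1.54, 0.031]
side [[0.46299999952316284, 0.16410000622272491], [0.4691999852657318, -0.027000000700354576], [0.6011000275611877, -0.022600000724196434], [0.5947999954223633, 0.16840000450611115]]
 size [0.1911, 0.1319] centre [0.532  0.0707] ang [-1.538, 0.033]
edge [[0.662, -0.219], [0.621, 0.378]]
tin lid,jar lid [[ 0.528 -0.161]] [[0.373 0.282]]
forceps [[0.457, 0.286], [0.593, 0.285]]
```

View pics/c.png

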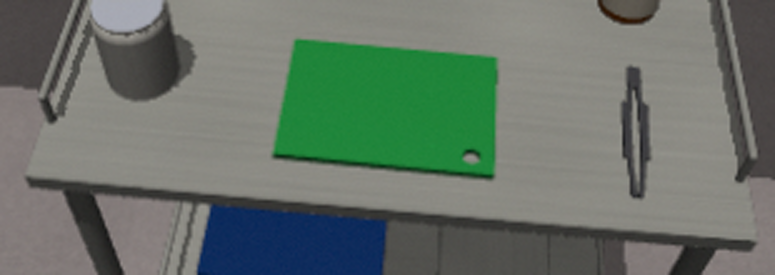

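The crop shows the board almost square to the edge. The top of the far edge runs in the crop from about (33,178) to (752,240). Next I'll fit that edge accurately.

```bash
cat >> h.py <<'E'
def edge(f,cols):
    g=cv2.GaussianBlur(cv2.cvtColor(f["img"],cv2.COLOR_RGB2GRAY),(3,3),0).astype(float);P=[]
    for c in cols:
        r0=int(242+(c-184)*24/286.);s=np.diff(g[r0-8:r0+9,c]);k=int(np.argmin(s[1:-1]))+1
        a,b,d=s[k-1:k+2];P.append((c,r0-8+k+.5+.5*(a-d)/(a-2*b+d+1e-9)))
    w=ray(f,P,.05);vx,vy,x,y=cv2.fitLine(w.astype(np.float32),cv2.DIST_HUBER,0,.001,.001).ravel()
    if vy<0: vx,vy=-vx,-vy
    n=np.array([vy,-vx]);p=np.array([x,y]);return p,n,np.abs((w-p)@n)
E
python3 - <<'E'
from h import *
f=ctrl.grab_frame("scene")
p,n,r=edge(f,range(195,462,4));print(p,n,"ang",np.arctan2(n[1],n[0]),np.median(r),r.max())
_,b=board("scene",f,R["scene"])
t=np.array([-n[1],n[0]])
for q in b: print("corner overhang",((q-p)@n).round(4),"along",((q-p)@t).round(4))
E
```

```text
[0.63894933 0.01967976] [0.99900216 0.04466152] ang 0.04467638 0.00020225197160205437 0.0005468209858592066
corner overhang -0.1678 along 0.1464
corner overhang -0.1704 along -0.0421
corner overhang -0.0378 along -0.0439
corner overhang -0.0352 along 0.1445
```

The edge normal is at 0.045 rad and the board at 0.031 rad. The front edge is about 38 mm short of the trolley edge, so the push is about 78 mm. I'll push the back edge with both open fingertips.

```bash
python3 -m creep '[{"dp":[0,0,0],"twist":[0,0,0.102],"fingers":1},{"dp":[0,0,0],"twist":[0,0,0.102],"fingers":1},{"dp":[0,0,0],"twist":[0,0,0.102],"fingers":1},{"dp":[0,0,0],"twist":[0,0,0.102],"fingers":1},{"dp":[4,-2,0],"twist":[0,0,0],"fingers":1},{"dp":[4,-2,0],"twist":[0,0,0],"fingers":1},{"dp":[4,-2,0],"twist":[0,0,0],"fingers":1},{"dp":[4,-2,0],"twist":[0,0,0],"fingers":1},{"dp":[0.1,-4.5,0],"twist":[0,0,0],"fingers":1},{"dp":[0.1,-4.5,0],"twist":[0,0,0],"fingers":1},{"dp":[0.1,-4.5,0],"twist":[0,0,0],"fingers":1},{"dp":[0.1,-4.5,0],"twist":[0,0,0],"fingers":1},{"dp":[0.1,-4.5,0],"twist":[0,0,0],"fingers":1},{"dp":[0.1,-4.5,0],"twist":[0,0,0],"fingers":1},{"dp":[0.1,-4.5,0],"twist":[0,0,0],"fingers":1},{"dp":[0.1,-4.5,0],"twist":[0,0,0],"fingers":1},{"dp":[0.1,-4.5,0],"twist":[0,0,0],"fingers":1},{"dp":[0.1,-4.5,0],"twist":[0,0,0],"fingers":1},{"dp":[0.1,-4.5,0],"twist":[0,0,0],"fingers":1},{"dp":[0,0,0],"twist":[0,0,0],"fingers":1}]'
cat >> h.py <<'E'
def tool(target,ang):
    o=ctrl.get_obs();M=cv2.Rodrigues(np.array(o["orientation"],float))[0]
    print("t",o["clock"],"tcp",o["eef_pos"].round(4),"F",np.round(o["force"],2),"xang",np.arctan2(M[1,0],M[0,0]).round(4),"zaxis",M[:,2].round(4))
    print("dp cm",(100*M.T@(np.array(target)-o["eef_pos"])).round(2),"turn about tool z",round(float(np.arctan2(M[1,0],M[0,0])-ang),3))
E
python3 -c "
from h import *
tool([.43,.065,.08],.045)"
```

```text
clock: 2.8
eef_pos: [0.4294, 0.0016, 0.2318]
orientation: [-3.14, -0.082, -0.002]
force: [0.6, -0.1, -0.2]
width: 0.0854
gripper_force: 0.0
t 2.8 tcp [0.4294 0.0016 0.2318] F [ 0.65 -0.15 -0.24] xang 0.0525 zaxis [ 1.e-03  4.e-04 -1.e+00]
dp cm [ 0.38 -6.32 15.18] turn about tool z 0.007
```

```bash
python3 -m creep '[{"dp":[0.1,-3.2,0],"twist":[0,0,0.007],"fingers":1},{"dp":[0.1,-3.1,0],"twist":[0,0,0],"fingers":1},{"dp":[0,0,4],"twist":[0,0,0],"fingers":1},{"dp":[0,0,4],"twist":[0,0,0],"fingers":1},{"dp":[0,0,4],"twist":[0,0,0],"fingers":1},{"dp":[0,0,3],"twist":[0,0,0],"fingers":1},{"dp":[0,0,1.5],"twist":[0,0,0],"fingers":1},{"dp":[0,0,0.8],"twist":[0,0,0],"fingers":1},{"dp":[0,0,0],"twist":[0,0,0],"fingers":1},{"dp":[0,0,0],"twist":[0,0,0],"fingers":1}]'
python3 - <<'E'
from h import *
tool([.44,.065,.05],.045)
for n,(x,y) in dict(side=(280,130),wrist=(0,0)).items():
    f=ctrl.grab_frame(n);i=f["img"][:,:,::-1]
    if n=="side": i=cv2.resize(i[y:y+150,x:x+180],None,fx=4,fy=4,interpolation=2)
    cv2.imwrite(f"pics/{n}1.png",i)
E
```

```text
clock: 4.05
eef_pos: [0.4297, 0.0611, 0.0592]
orientation: [3.141, 0.061, 0.003]
force: [-0.7, 0.0, -0.3]
width: 0.0854
gripper_force: 0.0
t 4.05 tcp [0.4297 0.0611 0.0592] F [-0.68  0.01 -0.29] xang 0.0388 zaxis [ 1.9e-03 -1.0e-04 -1.0e+00]
dp cm [ 1.04 -0.35  0.92] turn about tool z -0.006
```

View pics/side1.png

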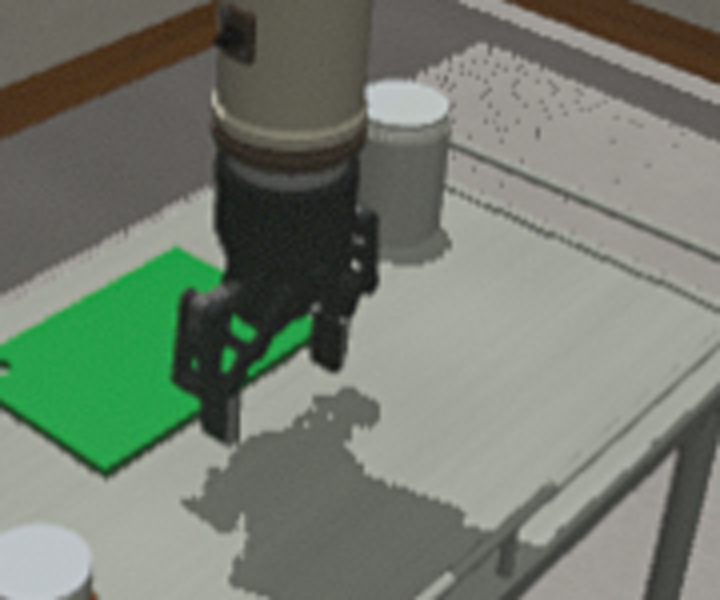

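View pics/wrist1.png

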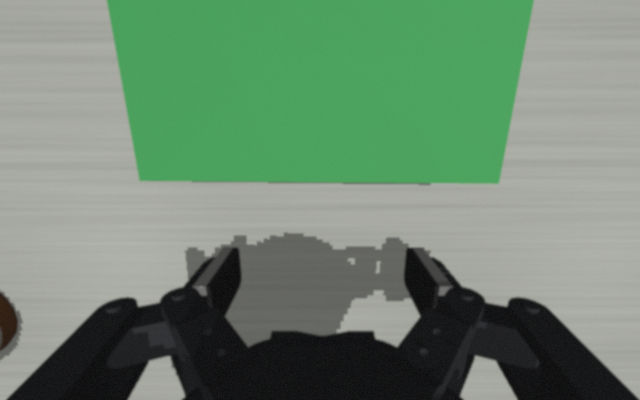

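Side view: both fingertips are still above the steel at about crop (220,435) and (330,365), behind the board's back edge. Wrist view: the fingers are at columns 240 and 405, and the back edge at row 182, columns 138–500, is centred between them and square. The open tips sit about 13 mm above the TCP, so I'll lower further while watching the force.

```bash
python3 -m creep '[{"dp":[0,0,0.5],"twist":[0,0,-0.003],"fingers":1},{"dp":[0,0,0.5],"twist":[0,0,-0.003],"fingers":1},{"dp":[0,0,0.4],"twist":[0,0,0],"fingers":1},{"dp":[0,0,0.2],"twist":[0,0,0],"fingers":1},{"dp":[0,0,0],"twist":[0,0,0],"fingers":1},{"dp":[0,0,0],"twist":[0,0,0],"fingers":1}]'
python3 -c "
from h import *
tool([.44,.065,.04],.045)"
```

```text
clock: 4.9
eef_pos: [0.4289, 0.0611, 0.0424]
orientation: [-3.141, -0.071, -0.0]
force: [0.2, 0.3, -0.5]
width: 0.0853
gripper_force: 0.0
t 4.9 tcp [0.4289 0.0611 0.0424] F [ 0.23  0.34 -0.46] xang 0.0449 zaxis [ 1.e-04  0.e+00 -1.e+00]
dp cm [ 1.13 -0.34  0.24] turn about tool z -0.0
```

```bash
python3 -m creep '[{"dp":[0,-0.1,0.1],"twist":[0,0,0],"fingers":1},{"dp":[0,-0.1,0.1],"twist":[0,0,0],"fingers":1},{"dp":[0,-0.1,0],"twist":[0,0,0],"fingers":1},{"dp":[0,0,0],"twist":[0,0,0],"fingers":1}]'
python3 -m creep '[{"dp":[0.4,0,0],"twist":[0,0,0],"fingers":1},{"dp":[0.4,0,0],"twist":[0,0,0],"fingers":1},{"dp":[0.4,0,0],"twist":[0,0,0],"fingers":1},{"dp":[0.4,0,0],"twist":[0,0,0],"fingers":1},{"dp":[0.4,0,0],"twist":[0,0,0],"fingers":1},{"dp":[0.4,0,0],"twist":[0,0,0],"fingers":1},{"dp":[0.4,0,0],"twist":[0,0,0],"fingers":1},{"dp":[0.4,0,0],"twist":[0,0,0],"fingers":1}]'
python3 - <<'E'
from h import *
tool([.44,.065,.04],.045);show()
f=ctrl.grab_frame("side");cv2.imwrite("pics/side2.png",cv2.resize(f["img"][150:260,240:400,::-1],None,fx=5,fy=5,interpolation=2))
E
```

```text
clock: 5.4
eef_pos: [0.4287, 0.0642, 0.0403]
orientation: [-3.141, -0.071, -0.0]
force: [-0.4, -0.3, -0.8]
width: 0.0853
gripper_force: 0.0
clock: 6.4
eef_pos: [0.4601, 0.0652, 0.0402]
orientation: [3.14, 0.07, -0.002]
force: [-2.9, -0.9, 1.6]
width: 0.0855
gripper_force: 1.5
t 6.4 tcp [0.4601 0.0652 0.0402] F [-2.85 -0.94  1.61] xang 0.0446 zaxis [-1.5e-03 -6.0e-04 -1.0e+00]
dp cm [-2.01 -0.07  0.02] turn about tool z -0.0
scene [[0.4648999869823456, 0.15850000083446503], [0.4724999964237213, -0.03009999915957451], [0.6055999994277954, -0.024800000712275505], [0.5979999899864197, 0.1639000028371811]]
 size [0.1888, 0.1332] centre [0.5353 0.0669] ang [-1.531, 0.04]
side [[0.4643000066280365, 0.16419999301433563], [0.4722999930381775, -0.02459999918937683], [0.6037999987602234, -0.019099999219179153], [0.5958999991416931, 0.1696999967098236]]
 size [0.189, 0.1317] centre [0.5341 0.0726] ang [-1.529, 0.042]
```

View pics/side2.png

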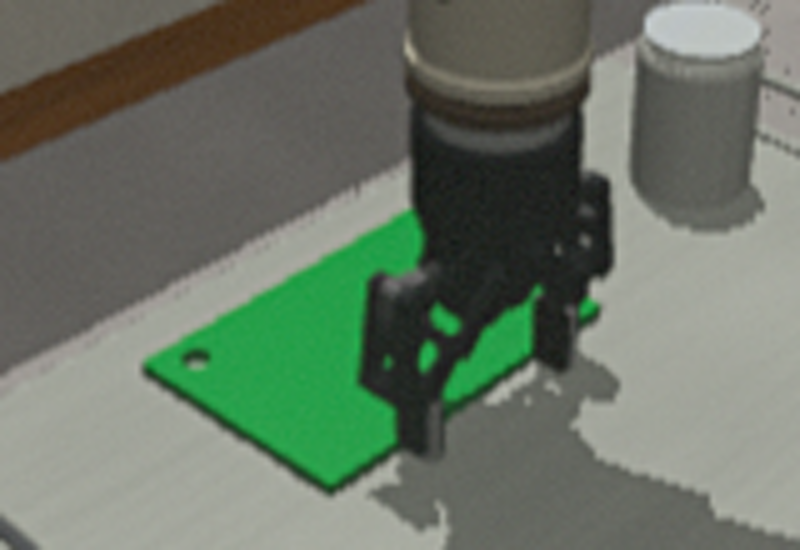

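The fingertips touch the back edge at crop (420,450) and (555,365), and the board has squared up to about 0.041 rad. I'll push on 65 mm.

```bash
python3 -m creep '[{"dp":[0.4,0,0],"twist":[0,0,0],"fingers":1},{"dp":[0.4,0,0],"twist":[0,0,0],"fingers":1},{"dp":[0.4,0,0],"twist":[0,0,0],"fingers":1},{"dp":[0.4,0,0],"twist":[0,0,0],"fingers":1},{"dp":[0.4,0,0],"twist":[0,0,0],"fingers":1},{"dp":[0.4,0,0],"twist":[0,0,0],"fingers":1},{"dp":[0.4,0,0],"twist":[0,0,0],"fingers":1},{"dp":[0.4,0,0],"twist":[0,0,0],"fingers":1},{"dp":[0.4,0,0],"twist":[0,0,0],"fingers":1},{"dp":[0.4,0,0],"twist":[0,0,0],"fingers":1},{"dp":[0.4,0,0],"twist":[0,0,0],"fingers":1},{"dp":[0.4,0,0],"twist":[0,0,0],"fingers":1},{"dp":[0.4,0,0],"twist":[0,0,0],"fingers":1},{"dp":[0.4,0,0],"twist":[0,0,0],"fingers":1},{"dp":[0.4,0,0],"twist":[0,0,0],"fingers":1},{"dp":[0.3,0,0],"twist":[0,0,0],"fingers":1},{"dp":[0.2,0,0],"twist":[0,0,0],"fingers":1},{"dp":[0,0,0],"twist":[0,0,0],"fingers":1}]'
python3 - <<'E'
from h import *
tool([.44,.065,.04],.045);show()
f=ctrl.grab_frame("scene");p=np.array([.63895,.01968]);n=np.array([.999,.04466])
_,b=board("scene",f,R["scene"]);print(((b-p)@n).round(4))
E
```

```text
clock: 8.8
eef_pos: [0.526, 0.0684, 0.0404]
orientation: [-3.141, -0.07, -0.001]
force: [-1.0, -0.4, -0.9]
width: 0.0856
gripper_force: 0.2
t 8.8 tcp [0.526  0.0684 0.0404] F [-1.02 -0.45 -0.87] xang 0.0448 zaxis [ 6.e-04  2.e-04 -1.e+00]
dp cm [-8.6  -0.04  0.03] turn about tool z -0.0
scene [[0.5303000211715698, 0.1624000072479248], [0.5376999974250793, -0.02759999968111515], [0.6711999773979187, -0.022299999371170998], [0.6638000011444092, 0.16760000586509705]]
 size [0.1901, 0.1336] centre [0.6008 0.07  ] ang [-1.532, 0.039]
side [[0.5285000205039978, 0.1671999990940094], [0.5374000072479248, -0.013399999588727951], [0.6717000007629395, -0.006800000090152025], [0.6628000140190125, 0.1738000065088272]]
 size [0.1809, 0.1344] centre [0.6001 0.0802] ang [-1.522, 0.049]
[-0.1022 -0.1032  0.0304  0.0314]
```

The overhang is now about 27.5 mm, so I'll push 12.5 mm more, back off and lift.

```bash
python3 -m creep '[{"dp":[0.3,0,0],"twist":[0,0,0],"fingers":1},{"dp":[0.3,0,0],"twist":[0,0,0],"fingers":1},{"dp":[0.3,0,0],"twist":[0,0,0],"fingers":1},{"dp":[0.2,0,0],"twist":[0,0,0],"fingers":1},{"dp":[0.15,0,0],"twist":[0,0,0],"fingers":1},{"dp":[0,0,0],"twist":[0,0,0],"fingers":1},{"dp":[0,0,0],"twist":[0,0,0],"fingers":1},{"dp":[-1,0,0],"twist":[0,0,0],"fingers":1},{"dp":[-3,0,0],"twist":[0,0,0],"fingers":1},{"dp":[-3,0,0],"twist":[0,0,0],"fingers":1},{"dp":[0,0,-4],"twist":[0,0,0],"fingers":1},{"dp":[0,0,-5],"twist":[0,0,0],"fingers":1},{"dp":[0,0,-5],"twist":[0,0,0],"fingers":1},{"dp":[0,0,0],"twist":[0,0,0],"fingers":1},{"dp":[0,0,0],"twist":[0,0,0],"fingers":1}]'
python3 - <<'E'
from h import *
tool([.44,.065,.04],.045);show()
f=ctrl.grab_frame("scene");p=np.array([.63895,.01968]);n=np.array([.999,.04466])
p2,n2,_=edge(f,list(range(195,265,3))+list(range(395,462,3)));print(p2,n2,(p2-p)@n)
_,b=board("scene",f,R["scene"]);print("scene",((b-p)@n).round(4))
_,b=board("side",None,R["side"]);print("side",((b-p)@n).round(4))
cv2.imwrite("pics/fin.png",cv2.resize(f["img"][130:290,170:480,::-1],None,fx=2.5,fy=2.5,interpolation=2))
E
```

```text
clock: 10.82
eef_pos: [0.4678, 0.0653, 0.1801]
orientation: [3.14, 0.07, 0.001]
force: [-0.2, -0.3, -0.2]
width: 0.0852
gripper_force: 0.0
t 10.825 tcp [0.4678 0.0653 0.1801] F [-0.25 -0.28 -0.21] xang 0.0444 zaxis [ 7.e-04 -8.e-04 -1.e+00]
dp cm [-2.79 -0.1  14.01] turn about tool z -0.001
scene [[0.5435000061988831, 0.16259999573230743], [0.5515999794006348, -0.028300000354647636], [0.6837999820709229, -0.022700000554323196], [0.6758000254631042, 0.16820000112056732]]
 size [0.1911, 0.1324] centre [0.6137 0.07  ] ang [-1.529, 0.042]
side [[0.5412999987602234, 0.16840000450611115], [0.5496000051498413, -0.024900000542402267], [0.683899998664856, -0.019099999219179153], [0.6754999756813049, 0.17419999837875366]]
 size [0.1935, 0.1344] centre [0.6126 0.0747] ang [-1.528, 0.043]
[0.63811606 0.03987866] [0.99900645 0.04456517] 6.896773450368039e-05
scene [-0.089  -0.0895  0.0429  0.0434]
side [-0.0913 -0.0917  0.0431  0.0435]
```

View pics/fin.png

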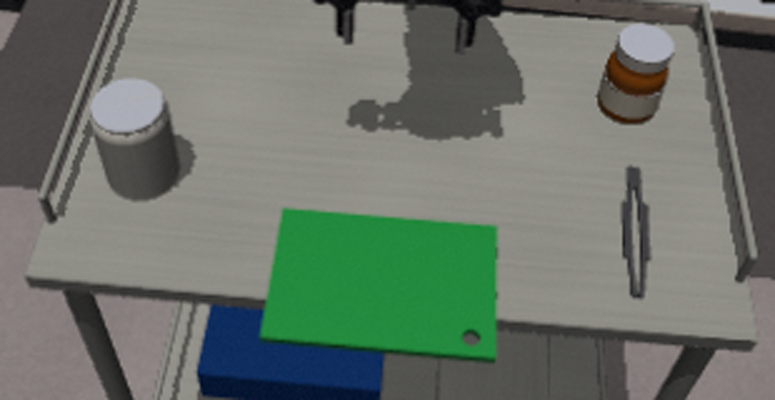

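The board overhangs square to the edge, with its front at crop (262,338)–(496,357). The estimated overhang is 40–41 mm and the angle error about 3 mrad. The jar, tin and forceps haven't moved, and the gripper is clear.

```bash
python3 -c "
from bench import ctrl
print(ctrl.hand_in())"
```

```text
the job is handed in; nothing more can be done
None
```

The job is handed in, but the simulator returned no verdict: by the last camera measurement the board overhangs the far edge by about 40–41 mm, square to within about 3 mrad, with the jar, tin and forceps unmoved as far as the final picture shows.

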